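# Hold a new drawer handle home while its nuts go on

## Task

Swing both flaps of the small carton outward past upright, lift the new dark handle out, and put its two studs through the two holes in the bare pale green front of the little wooden drawer. Push until both posts stand flush on the wood, then keep pressing straight on with a steady push of about 10 N (6 to 14 is fine, and never bang or shove it) and finish like that, gripping and pressing the handle without letting go, so that I can reach into the drawer and spin the cap nuts onto the studs. Touch the drawer with nothing but the handle, and leave the wrench, capsule, mug and glass where they are.

Things in the scene. Friction and masses are not known exactly. Their poses are not given: they have to be found in the camera images.
- carton: Brown cardboard carton, 116 (x) x 138 (y) x 60 mm high outside, walls and floor 4 mm thick, fixed to the counter. Origin: centre of its underside; z up, y along its long side, x away from the robot (yaw up to 0.25 rad). Two flaps, 50 mm long, 134 mm wide, on its long rims start half raised (tape slit), their free edges about 50 mm or more apart over the middle.
- flap_near (a joint): Angle of the flap on the rim nearer the robot, hinged at carton x = -58 mm, z = 61 mm: 0 = lying closed, 1.57 = upright, up to 2.6 = folded outward. It stays where it is left (a stiff crease, less than 1 N at its free edge moves it).
- flap_far (a joint): Angle of the flap on the rim farther from the robot, hinged at carton x = +58 mm, z = 61 mm; same values and behaviour as the near flap.
- flap_near_edge (a point): Middle of the free edge of the near flap (moves with it).
- flap_far_edge (a point): Middle of the free edge of the far flap (moves with it).
- carton_rest (a point): Point in the carton midway between the tops of the two paper-coloured blocks on which the handle lies flat (28 mm above the counter; blocks 20 mm wide, centred 41 mm either side in y); between them, under the bar's middle, is open space down to the carton's floor. Behind the bar there are 25 to 35 mm to the near wall. Axes as the carton.
- handle_bar (a point): The loose new handle, dark steel, 0.08 to 0.17 kg. This point: centre of its square bar (14 x 14 mm, 108 mm long along y). It lies as it is to be fitted: z up, x away from the robot, bar nearest the robot. Two posts, 14 x 14 mm, 76 mm apart, run 36 mm in +x from the bar (62 mm of bar free between them), each ending in a bright stud 5 mm thick, 18 mm long, with tapered tip.
- handle_foot_left (a point): Centre of the flat end of the handle's post at +y, where its stud begins (43 mm in x and 38 mm in y from the bar's centre); axes as the handle.
- handle_foot_right (a point): Centre of the flat end of the handle's post at -y, where its stud begins; axes as the handle.
- drawer: Small wooden drawer with a pale green front, 160 mm wide, 108 mm deep, front 86 mm high and 10 mm thick (its top 88 mm above the counter), on a black non-slip mat; it does not move. Open at the top. Origin: on the counter below the middle of the front face; x points from the front face into the drawer (away from the robot, up to 0.2 rad of yaw), y along the front to the left, z up.
- hole_left (a point): Mouth of the left (+y) hole in the drawer's front face: 9 mm wide with a thin black liner round it, right through the 10 mm front, 66 mm above the counter, 38 mm left of the front's middle; axes as the drawer.
- hole_right (a point): Mouth of the right (-y) hole in the drawer's front face, 38 mm right of the front's middle, otherwise the same.
- wrench: Small open-ended steel wrench, 130 mm long, lying flat between carton and drawer; origin at the middle of its underside. Leave alone.
- capsule_red: Red coffee capsule, 57 mm wide, 34 mm high; origin under its centre. Leave alone.
- mug: White mug, green inside, 80 mm wide without its handle, 91 mm high, near the stove; origin at its underside. Leave alone.
- glass: Clear glass, 80 mm wide, 88 mm high, near the stove; origin under its centre. Leave alone.

How it is judged:
By the outcome, as a careful person would: the job done as asked, in the order asked, and still so for the second after the job is handed in, while the arm keeps its last pose, push and grip.
It also fails if it takes over 64 s, if anything falls off the work surface, if the arm or the gripper's body presses on something with over 40 N, if the wrist force passes 120 N, or if a joint passes its speed limit or range.

## Robot

A 7-joint arm with a two-finger parallel gripper is mounted at the origin on a cart in front of the work surface, level with it; the furniture and walls round the work are solid. World frame = base frame: x ahead of the robot, y to its left, z up, the work surface at z = 0. Lengths are in m, angles in rad, forces in N, time in s.
With the tool pointing down it reaches from about 0.4 to 0.875 m from the base axis. Payload 19.3 kg.
Tool frame: the origin (TCP) lies at the very end of the fingers, on their centre line; the grasp point (between the pads) lies 19 mm behind it; z points along the fingers, y is the line along which they close (so a half turn about z gives the same grasp; the last joint's range is limited). The gripper opens to 85 mm and grips with 20 to 120 N. Pads are 22 mm wide; open, the fingers measure 114 mm over their backs; the gripper's body (76 mm by 85 mm) begins 54 mm behind the grasp point. The pads swing forward as they close: fully open they stand 13 mm farther back than shut.
Start: joints at [-1.202, 0.521, -0.036, 1.599, 0.021, 1.021, -0.113], TCP at [0.266, 0.566, 0.231] pointing down, gripper open.
Joint ranges: [-2.91, 2.91], [-0.3, 2.13], [-1.5, 1.42], [0.17, 2.43], [-1.26, 4.41], [0.16, 1.93], [-2.52, 2.52]. Speed limits (rad/s): [1.89, 1.89, 2.39, 2.39, 3.01, 3.01, 3.01].

## Interface

Orientations are given as [roll, pitch, yaw] about the fixed x, y, z axes, in that order (R = Rz(yaw) Ry(pitch) Rx(roll)).
In Python, from workcell import bot gives the robot as it stands. The module is installed in compiled form; this text tells all that it offers.
- The arm moves only by the tool apply_moves, never from a script. Its arguments are lists of equal length, an entry for each row: "claw": the finger opening in m, from 0 to 0.0854; "xyz": the shift along the tool's x, y, z in m, a list of three; "twist": the turn, a rotation vector about the tool's x, y, z in rad, a list of three. A call has 1 to 20 rows; each row shifts and turns the commanded pose from where the row before left it, along the tool's axes as they then stand; what a row does not reach is not made up. A row lasts 1/10 s, in which the tool goes at most 50 mm and 8.59 degrees, less where a joint would pass 70% of its speed; a pose out of reach is approached as far as the arm can. A call with a gripper value outside its range is refused whole. The fingers move at their own pace and stop on an object; "force" is the grip in N (left out, the last holds). Time passes only in rows, so rows that do not move let the fingers close. It gives the time, the measured TCP pose, the force, the opening and the grip force at its end, in the units of the state.
- bot.observe(): the state, without advancing time (a new reading comes with each control period).
- bot.grab_frame(name): name is "side" or "top"; returns a dict with "img" (420x560x3 uint8, red, green, blue), "vfov" (degrees; the focal length in pixels is half the picture's height over the tangent of half this angle, whatever the lens; pixels are square), "cx", "cy" (the principal point, pixels), "distortion" ([k1, k2, p1, p2, k3] as OpenCV has them; the pictures are not rectified), "view" (4x4, takes a point from world to camera coordinates). Camera axes: x right, y up, looking along -z (the intrinsics and any distortion apply to the point x, -y, -z); pixel columns grow to the right and rows downward; lengths in m; the calibration is good to about 2 mm. A picture is of the moment at which its call begins. There is no depth.
- bot.job_done(): hands the job in; it is judged then, once.
Trained networks look in the newest picture that a camera, given by its name, has taken for a name from the list of things; names that differ only in an ending like _2 or _b are one class to them, and where a whole thing is asked for, a point or a joint stands for the part that bears it (a point fixed in the world has none). Each returns a list of dicts, best first, with "score" (0 to 1); they miss things now and then, are a little off and sometimes report something else, mostly with a low value. They report only what shows in the picture. A call takes as long as a camera call.
- bot.find_in(camera, query): "position" ([x, y, z] in m, in world coordinates, good to about 4 mm: the middle of the surface that is visible of it).
The state is a dict: "clock": time; "qpos": joint angles; "qd": joint speeds; "joint_efforts": joint torques, N m; "position": TCP position; "tool_rot": TCP orientation; "force": force on the tool from outside, world axes, zero at the start; "moment": the same for the moment, N m; "grip_width": finger opening in m; "finger_force": force on a finger pad.
Only numpy, scipy, OpenCV 4.12 (cv2) and the standard library are available. Lean on these libraries where they do the work, as an engineer would, in place of code of your own. Each camera call takes 0.05 s, during which the arm holds its last target. There are 200 camera calls.

## Working session

There is one attempt and no reset: what is moved stays moved. The work goes in short steps, Python scripts to look and compute and a tool call to move; the robot and the scene stay as the last step left them, time stands still between calls to the robot, and variables do not carry over. Pictures are saved under pics/ and viewed, at most 10 in all, crops included, and the job is handed in when it is done.

Besides the shell and the picture viewer there is one more tool, called after "Call:" as name(argument=value, ...), one argument or row to a line, values as JSON. apply_moves: Moves the arm, as the interface text tells. Its arguments: {"type":"object","properties":{"claw":{"type":"array"},"xyz":{"type":"array"},"twist":{"type":"array"},"force":{"type":"number"}},"required":["claw","xyz","twist"]}

```bash
mkdir -p pics
cat > h.py <<'E'
import numpy as np, cv2
from workcell import bot
def cam(n):
    f=bot.grab_frame(n); h=f["img"].shape[0]; F=h/2/np.tan(np.radians(f["vfov"])/2)
    f["K"]=np.array([[F,0,f["cx"]],[0,F,f["cy"]],[0,0,1.]]); f["D"]=np.array(f["distortion"],float)
    V=np.array(f["view"]); f["R"]=np.diag([1,-1,-1])@V[:3,:3]; f["t"]=np.diag([1,-1,-1])@V[:3,3]; return f
def proj(f,P):
    return cv2.projectPoints(np.atleast_2d(np.array(P,float)),cv2.Rodrigues(f["R"])[0],f["t"],f["K"],f["D"])[0][:,0]
def unproj(f,uv,z):
    uv=np.atleast_2d(np.array(uv,float)); n=cv2.undistortPoints(uv[:,None],f["K"],f["D"])[:,0]
    d=np.c_[n,np.ones(len(n))]@f["R"]; c=-f["R"].T@f["t"]; return c+d*((z-c[2])/d[:,2])[:,None]
def save(f,name): cv2.imwrite("pics/"+name,f["img"][...,::-1])
E
python3 - <<'E'
from h import *
np.set_printoptions(precision=4,suppress=True)
o=bot.observe();print(o)
for n in("side","top"):
    f=cam(n);save(f,n+"0.png");print(n,f["vfov"],f["D"],-f["R"].T@f["t"])
    for q in("carton","flap_near","flap_far","handle_bar","handle_foot_left","handle_foot_right","drawer","hole_left","hole_right","flap_near_edge","flap_far_edge","wrench","capsule_red","mug","glass"):
        print(q,[(np.round(r["position"],4).tolist(),round(r["score"],2),proj(f,r["position"])[0].round().tolist()) for r in bot.find_in(n,q)[:2]])
E
```

```text
{'clock': 0.0, 'qpos': array([-1.2022,  0.522 , -0.0364,  1.6   ,  0.0212,  1.0211, -0.1128]), 'qd': array([-0.0019,  0.0001,  0.0012,  0.0011,  0.0006,  0.0001,  0.0012]), 'joint_efforts': array([  0.0007, -92.709 ,   1.9811, -36.9916,   0.0182,   0.0084,
        -0.    ]), 'position': array([0.2654, 0.5655, 0.2307]), 'tool_rot': array([-3.1404,  0.    ,  2.7028]), 'force': array([-0.4739,  0.0494,  0.0843]), 'moment': array([ 0.0006, -0.0369, -0.0183]), 'finger_force': 0.0, 'grip_width': 0.08566492849027611}
side 43.475360902976874 [-0.1649  0.      0.      0.      0.    ] [0.4744 0.7716 0.6368]
carton [([0.4813, 0.1378, 0.045], 0.91, [303.0, 258.0]), ([0.43, 0.1496, 0.0895], 0.24, [337.0, 244.0])]
flap_near [([0.4322, 0.1491, 0.0901], 0.83, [335.0, 243.0])]
flap_far [([0.5511, -0.0698, 0.0317], 0.67, [273.0, 189.0]), ([0.4305, 0.1473, 0.0887], 0.2, [336.0, 243.0])]
handle_bar [([0.4732, 0.1277, 0.0438], 0.74, [309.0, 254.0])]
handle_foot_left [([0.4754, 0.1297, 0.0401], 0.72, [307.0, 257.0]), ([0.5964, 0.0455, 0.0159], 0.21, [242.0, 231.0])]
handle_foot_right [([0.472, 0.1324, 0.0
[... 1173 characters left out ...]
, 238.0])]
drawer [([0.5473, -0.0844, 0.0072], 0.94, [361.0, 184.0])]
hole_left [([0.5501, -0.0844, 0.011], 0.88, [361.0, 183.0]), ([0.4968, 0.0286, 0.0092], 0.45, [309.0, 208.0])]
hole_right [([0.5512, -0.0872, 0.011], 0.78, [362.0, 182.0]), ([0.4863, 0.1436, 0.0355], 0.69, [255.0, 213.0])]
flap_near_edge [([0.5925, 0.0322, 0.02], 0.3, [307.0, 163.0])]
flap_far_edge [([0.5213, 0.1478, 0.0948], 0.93, [251.0, 191.0])]
wrench [([0.4966, 0.0298, 0.0071], 0.93, [309.0, 209.0])]
capsule_red [([0.5957, 0.0329, 0.018], 0.94, [306.0, 162.0])]
mug [([0.5854, 0.3091, 0.0409], 0.68, [175.0, 167.0]), ([0.4873, 0.1435, 0.0362], 0.41, [255.0, 212.0])]
glass [([0.4642, 0.3068, 0.027], 0.7, [177.0, 225.0])]
```

Run:
```python
import cv2
t=cv2.imread("pics/top0.png")[120:300,160:430]; cv2.imwrite("pics/topc.png",cv2.resize(t,None,fx=2.96,fy=2.96,interpolation=cv2.INTER_CUBIC))
t=cv2.imread("pics/side0.png")[130:330,200:400]; cv2.imwrite("pics/sidec.png",cv2.resize(t,None,fx=3,fy=3,interpolation=cv2.INTER_CUBIC))
```

```text
(no output)
```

View pics/topc.png

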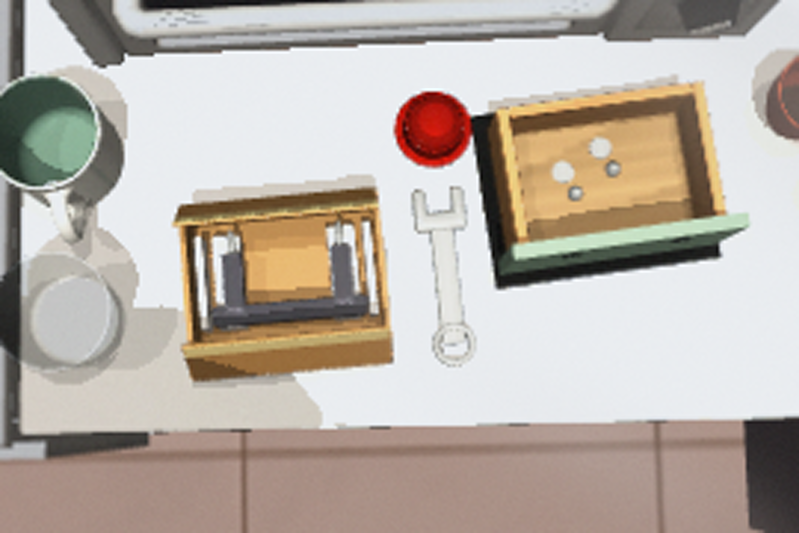

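View pics/sidec.png

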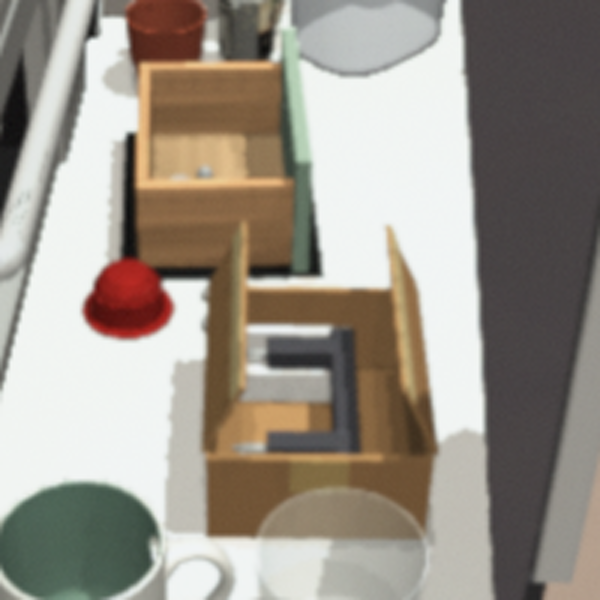

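View pics/side0.png

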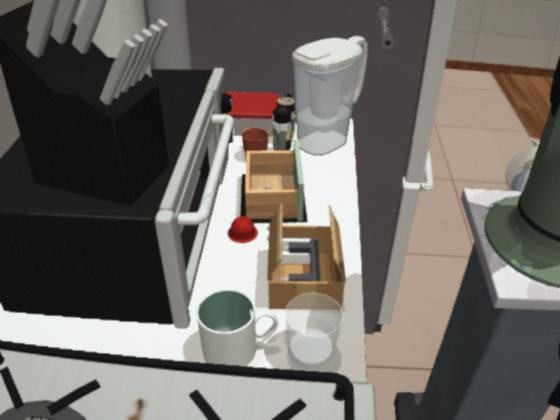

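```bash
cat > fit.py <<'E'
from h import *
from scipy.optimize import minimize
S=8
def box(x0,x1,y0,y1,z0,z1): return np.array([[x,y,z] for x in(x0,x1) for y in(y0,y1) for z in(z0,z1)],float)
HANDLE=[box(-.007,.007,-.054,.054,-.007,.007),box(.007,.043,.031,.045,-.007,.007),box(.007,.043,-.045,-.031,-.007,.007)]
FRONT=[box(0,.010,-.08,.08,.002,.088)]
def tr(P,p,z): c,s=np.cos(p[2]),np.sin(p[2]); return np.c_[p[0]+c*P[:,0]-s*P[:,1],p[1]+s*P[:,0]+c*P[:,1],P[:,2]+z]
def render(f,boxes,p,z,roi):
    u0,v0,u1,v1=roi; m=np.zeros(((v1-v0)*S,(u1-u0)*S),np.uint8)
    for b in boxes:
        uv=(proj(f,tr(b,p,z))-[u0-.5,v0-.5])*S-.5
        cv2.fillConvexPoly(m,cv2.convexHull(np.round(uv*16).astype(np.int32)),255,shift=4)
    return cv2.resize(m,(u1-u0,v1-v0),interpolation=cv2.INTER_AREA)/255.
def fit(views,boxes,z,p0):
    c=lambda p:sum(np.sum(np.abs(render(f,boxes,p,z,r)-m)) for f,r,m in views)
    best=None
    for k in range(3):
        p=np.array(p0) if best is None else best.x
        r=minimize(c,p,method="Nelder-Mead",options=dict(initial_simplex=p+np.array([[0,0,0],[.012,0,0],[0,.012,0],[0,0,.12]])/(k+1),xatol=1e-5,fatol=1e-2))
        if best is None or r.fun<best.fun: best=r
    return best.x,best.fun,[m.sum() for _,_,m in views]
def green(f,roi):
    u0,v0,u1,v1=roi; i=f["img"][v0:v1,u0:u1].astype(float)
    return np.clip(((i[...,1]-i[...,0])-8)/12,0,1)*(i[...,1]>45)
def dark(f,roi,a=110,b=70):
    u0,v0,u1,v1=roi; i=f["img"][v0:v1,u0:u1].astype(float); 
    s=(i[...,0]-i[...,2]<25)
    return np.clip((a-i.max(2))/(a-b),0,1)*s
E
python3 - <<'E'
from fit import *
np.set_printoptions(precision=4,suppress=True)
T=cam("top");Sd=cam("side")
rt=(325,185,420,215); rs=(285,130,315,225)
gt=green(T,rt); gs=green(Sd,rs)
cv2.imwrite("pics/m.png",np.vstack([cv2.resize(m*255,(600,200),interpolation=0) for m in (gt,gs.T)]))
p0=[.52,-.085,.15]
for v in ([(T,rt,gt)],[(Sd,rs,gs)],[(T,rt,gt),(Sd,rs,gs)]): print("front",fit(v,FRONT,0,p0))
rh=(222,188,292,235); d=dark(T,rh)
cv2.imwrite("pics/md.png",np.vstack([cv2.resize(d*255,(560,376),interpolation=0)]))
print("handle",fit([(T,rh,d)],HANDLE,.035,[.465,.14,.08]))
E
python3 -c "
import cv2,numpy as np
a=cv2.imread('pics/m.png');b=cv2.imread('pics/md.png');b=cv2.resize(b,(300,200));a=cv2.resize(a,(600,300));c=np.zeros((500,600,3),np.uint8);c[:300]=a;c[300:,:300]=b;cv2.imwrite('pics/mm.png',c)"
```

```text
front (array([ 0.596, -0.133,  0.47 ]), np.float64(543.9166666666666), [np.float64(543.9166666666666)])
front (array([ 0.5333, -0.0717,  0.07  ]), np.float64(370.4166666666667), [np.float64(370.4166666666667)])
front (array([ 0.5576, -0.0851, -0.007 ]), np.float64(914.3333333333333), [np.float64(543.9166666666666), np.float64(370.4166666666667)])
handle (array([0.4609, 0.1386, 0.0561]), np.float64(374.0480392156863), [np.float64(322.95)])[ WARN:0@0.897] global loadsave.cpp:1063 imwrite_ Unsupported depth image for selected encoder is fallbacked to CV_8U.
```

View pics/mm.png

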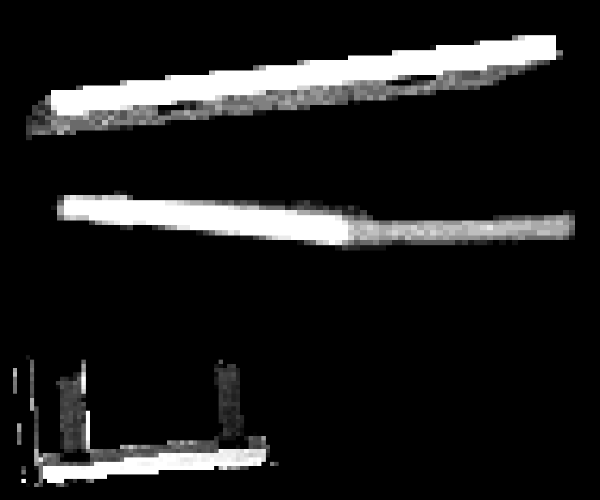

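Run:
```python
from fit import *
np.set_printoptions(precision=4,suppress=True)
T=cam("top");Sd=cam("side")
rt=(325,185,420,215)
print(proj(T,tr(FRONT[0],[.52,-.085,.15],0)).round(1))
r=render(T,FRONT,[.52,-.085,.15],0,rt);print(r.sum(),r.max())
for uv in [(200,235),(240,227),(237,215)]: print(T["img"][uv[1],uv[0]])
i=T["img"];print(i[200:232:1,256].tolist()); print(i[188:232,239].tolist()); print(i[185:215,360].tolist())
```

```text
[[396.9 191. ]
 [408.9 183.7]
 [325.  203.3]
 [329.6 197.2]
 [395.9 186.6]
 [407.8 178.9]
 [324.1 198.8]
 [328.7 192.2]]
740.5019607843137 1.0
[139 137 128]
[65 63 69]
[ 95  94 100]
[[204, 153, 91], [208, 155, 93], [207, 154, 91], [211, 158, 95], [231, 183, 111], [232, 183, 113], [232, 185, 113], [232, 183, 114], [232, 188, 115], [232, 186, 114], [232, 185, 115], [232, 185, 116], [231, 184, 115], [233, 187, 118], [232, 184, 115], [234, 187, 118], [233, 187, 116], [230, 182, 113], [171, 129, 79], [171, 129, 79], [168, 128, 79], [122, 94, 62], [88, 87, 91], [95, 93, 98], [94, 91, 96], [68, 64, 71], [66, 66, 69], [64, 62, 66], [46, 39, 35], [121, 89, 52], [140, 104, 61], [173, 131, 82]]
[[99, 72, 41], [100, 71, 40], [97, 72, 40], [104, 80, 47], [135, 120, 77], [190, 158, 96], [188, 138, 78], [98, 72, 41], [116, 87, 50], [115, 84, 48], [121, 93, 58], [156, 137, 114], [199, 202, 193], [196, 201, 194], [172, 174, 166], [171, 173, 169], [131, 129, 123], [106, 104, 100], [104, 101, 107], [95, 92, 97], [95, 92, 98], [96, 92, 99], [95, 91, 98], [96, 92, 98], [99, 95, 104], [95, 92, 101], [99, 94, 104], [100, 96, 104], [99, 96, 103], [97, 94, 100], [97, 95, 102], [97, 96, 102], [98, 92, 102], [98, 95, 102], [97, 95, 102], [102, 97, 106], [128, 124, 131], [113, 107, 117], [92, 90, 95], [63, 63, 68], [64, 64, 68], [60, 58, 60], [101, 96, 93], [107, 94, 74]]
[[232, 192, 130], [230, 191, 130], [227, 185, 125], [227, 185, 125], [225, 183, 122], [226, 183, 125], [164, 129, 83], [160, 127, 83], [156, 121, 78], [157, 123, 80], [160, 126, 82], [158, 124, 81], [158, 126, 83], [164, 141, 102], [202, 226, 200], [201, 226, 198], [203, 227, 201], [203, 226, 200], [194, 220, 193], [72, 84, 71], [73, 86, 73], [73, 88, 73], [72, 85, 71], [46, 51, 45], [24, 22, 23], [29, 29, 30], [31, 32, 32], [68, 71, 71], [205, 211, 218], [234, 237, 241]]
```

```bash
cat >> fit.py <<'E'
def green(f,roi):
    u0,v0,u1,v1=roi; i=f["img"][v0:v1,u0:u1].astype(float)
    return np.clip(((2*i[...,1]-i[...,0]-i[...,2])/i.sum(2).clip(1)-.02)/.03,0,1)*(i[...,1]>58)
def dark(f,roi):
    u0,v0,u1,v1=roi; i=f["img"][v0:v1,u0:u1].astype(float)
    return np.clip((140-i.max(2))/20,0,1)*np.clip((i[...,2]-i[...,0]+6)/6,0,1)
E
python3 - <<'E'
from fit import *
np.set_printoptions(precision=4,suppress=True)
T=cam("top");Sd=cam("side")
rt=(325,185,420,215); rs=(285,130,315,225)
gt=green(T,rt); gs=green(Sd,rs)
p0=[.50,-.085,.15]
for v in ([(T,rt,gt)],[(Sd,rs,gs)],[(T,rt,gt),(Sd,rs,gs)]): p=fit(v,FRONT,0,p0);print("front",p)
p=p[0]; rT=render(T,FRONT,p,0,rt);rS=render(Sd,FRONT,p,0,rs)
rh=(222,195,292,235); d=dark(T,rh);q=fit([(T,rh,d)],HANDLE,.035,[.463,.14,.08]);print("handle",q)
rH=render(T,HANDLE,q[0],.035,rh)
st=lambda m,r,w,h:cv2.resize((np.dstack([m,r,0*m])*255).astype(np.uint8),(w,h),interpolation=0)
c=np.zeros((560,760,3),np.uint8);c[:240,:760]=st(gt,rT,760,240);c[240:390,:480]=st(gs.T,rS.T,480,150);c[240:560,480:]=0;c[400:560,:280]=st(d,rH,280,160);cv2.imwrite("pics/m2.png",c)
hb=tr(np.array([[0,.038,.066],[0,-.038,.066.real]]),p,0);print("holes",hb,proj(T,hb))
E
```

```text
front (array([ 0.4983, -0.0921,  0.1166]), np.float64(301.6720564757187), [np.float64(1029.201646007112)])
front (array([ 0.4977, -0.0898,  0.1112]), np.float64(148.4539084636175), [np.float64(660.6053819014933)])
front (array([ 0.4981, -0.0915,  0.1144]), np.float64(458.22434724533974), [np.float64(1029.201646007112), np.float64(660.6053819014933)])
handle (array([0.4622, 0.1381, 0.0727]), np.float64(120.86862745098041), [np.float64(524.1666666666667)])
holes [[ 0.4937 -0.0537  0.066 ]
 [ 0.5024 -0.1292  0.066 ]] [[352.3112 205.4623]
 [389.3355 200.4735]]
```

View pics/m2.png

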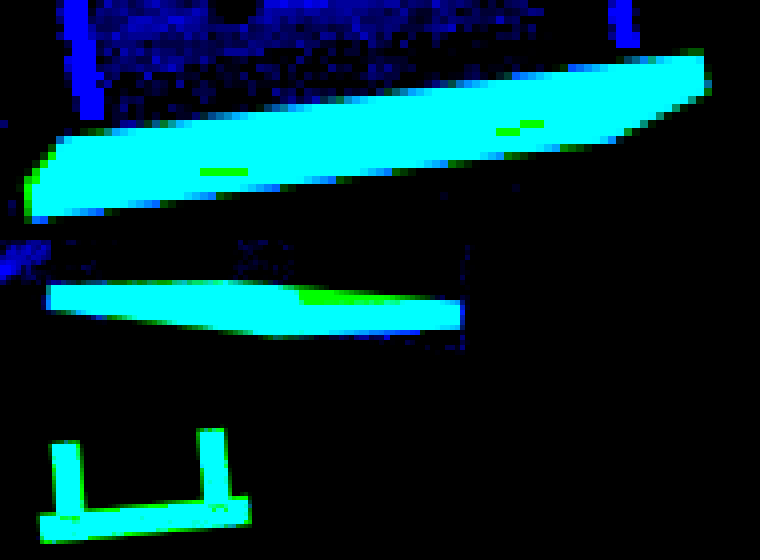

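Call:
apply_moves(
  claw=[0,0,0,0,0,0,0,0,0,0,0,0,0,0,0,0,0,0,0,0],
  xyz=[
    [0,0,0],
    [0,0,0],
    [0,0,0],
    [0,0,0],
    [0,0,0],
    [0,0,0],
    [0,0,0],
    [0,0,0],
    [-0.0368,0.0151,0.0058],
    [-0.0368,0.0151,0.0058],
    [-0.0368,0.0151,0.0058],
    [-0.0368,0.0151,0.0058],
    [-0.0368,0.0151,0.0058],
    [-0.0368,0.0151,0.0058],
    [-0.0368,0.0151,0.0058],
    [-0.0368,0.0151,0.0058],
    [-0.0368,0.0151,0.0058],
    [-0.0368,0.0151,0.0058],
    [-0.0368,0.0151,0.0058],
    [-0.0368,0.0151,0.0058],
  ],
  twist=[
    [0,0,0.132],
    [0,0,0.132],
    [0,0,0.132],
    [0,0,0.132],
    [0,0,0.132],
    [0,0,0.132],
    [0,0,0.132],
    [0,0,0.132],
    [0,0,0],
    [0,0,0],
    [0,0,0],
    [0,0,0],
    [0,0,0],
    [0,0,0],
    [0,0,0],
    [0,0,0],
    [0,0,0],
    [0,0,0],
    [0,0,0],
    [0,0,0],
  ],
  force=50,
)

```text
clock: 3.9
position: [0.4803, 0.1378, 0.1617]
tool_rot: [3.141, -0.0, 1.647]
force: [0.2, 0.6, -0.2]
grip_width: 0.0002
finger_force: 0.0
```

Call:
apply_moves(
  claw=[0,0,0,0,0,0,0,0,0,0,0,0,0,0],
  xyz=[
    [0,0,0.0153],
    [0,0,0.0153],
    [0,0,0.0153],
    [0,0,0.0153],
    [0,0,0.0153],
    [0,0,0],
    [0,-0.01,0],
    [0,-0.01,0],
    [0,-0.01,0],
    [0,-0.01,0],
    [0,-0.01,0],
    [0,-0.01,0],
    [0,-0.01,0],
    [0,0,0],
  ],
  twist=[
    [0,0,0],
    [0,0,0],
    [0,0,0],
    [0,0,0],
    [0,0,0],
    [0,0,0],
    [0,0,0],
    [0,0,0],
    [0,0,0],
    [0,0,0],
    [0,0,0],
    [0,0,0],
    [0,0,0],
    [0,0,0],
  ],
)

```text
clock: 5.3
position: [0.4085, 0.1338, 0.0852]
tool_rot: [-3.141, 0.0, 1.647]
force: [-0.3, -1.1, -0.7]
grip_width: -0.0003
finger_force: 0.0
```

Call:
apply_moves(
  claw=[0,0,0,0,0,0,0,0,0,0,0,0,0,0,0,0,0,0,0,0],
  xyz=[
    [0,0.015,0],
    [0,0.015,0],
    [0,0.015,0],
    [0,0.015,0],
    [0,0.01,0],
    [0,0.01,0],
    [0,0.01,0],
    [0,0.01,0],
    [0,0.01,0],
    [0,0.01,0],
    [0,0.01,0],
    [0,0.01,0],
    [0,0,0],
    [0,-0.015,0],
    [0,-0.015,0],
    [0,-0.015,-0.01],
    [0,-0.015,-0.02],
    [0,-0.015,-0.02],
    [0,0,-0.02],
    [0,0,-0.02],
  ],
  twist=[
    [0,0,0],
    [0,0,0],
    [0,0,0],
    [0,0,0],
    [0,0,0],
    [0,0,0],
    [0,0,0],
    [0,0,0],
    [0,0,0],
    [0,0,0],
    [0,0,0],
    [0,0,0],
    [0,0,0],
    [0,0,0],
    [0,0,0],
    [0,0,0],
    [0,0,0],
    [0,0,0],
    [0,0,0],
    [0,0,0],
  ],
)

```text
clock: 7.3
position: [0.4743, 0.1388, 0.1762]
tool_rot: [3.141, -0.0, 1.647]
force: [0.5, 0.9, 0.3]
grip_width: 0.0001
finger_force: 0.0
```

Run:
```python
from h import *
o=bot.observe();print(o["position"],o["force"],o["clock"])
T=cam("top");S=cam("side")
cv2.imwrite("pics/a.png",np.hstack([cv2.resize(T["img"][140:260,200:320],(400,400)),cv2.resize(S["img"][180:310,230:360],(400,400))])[...,::-1])
```

```text
[0.47431406 0.13882632 0.17619653] [0.49114602 0.92115793 0.34609203] 7.3
```

View pics/a.png

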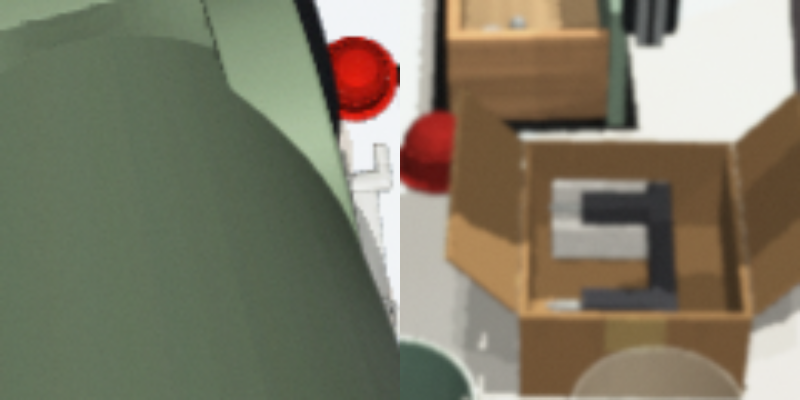

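Call:
apply_moves(
  claw=[0.026,0.026,0.026,0.026,0.026,0.026,0.026,0.026,0.026,0.026,0.026,0.026,0.026,0.026,0.026],
  xyz=[
    [0,-0.006,0.01],
    [0,-0.0061,0.01],
    [0,0,0.015],
    [0,0,0.015],
    [0,0,0.015],
    [0,0,0.015],
    [0,0,0.015],
    [0,0,0.015],
    [0,0,0.01],
    [0,0,0.01],
    [0,0,0.01],
    [0,0,0.01],
    [0,0,0.0052],
    [0,0,0.004],
    [0,0,0],
  ],
  twist=[
    [0,0,0.0035],
    [0,0,0],
    [0,0,0],
    [0,0,0],
    [0,0,0],
    [0,0,0],
    [0,0,0],
    [0,0,0],
    [0,0,0],
    [0,0,0],
    [0,0,0],
    [0,0,0],
    [0,0,0],
    [0,0,0],
    [0,0,0],
  ],
)

```text
clock: 8.9
position: [0.4634, 0.138, 0.0159]
tool_rot: [3.14, -0.0, 1.643]
force: [1.9, 0.3, 0.9]
grip_width: 0.026
finger_force: 0.1
```

Call:
apply_moves(
  claw=[0.005,0.005,0.005,0.005,0.005,0.005,0.005,0.005],
  xyz=[
    [0,0,0],
    [0,0,0],
    [0,0,0],
    [0,0,0],
    [0,0,0],
    [0,0,0],
    [0,0,0],
    [0,0,0],
  ],
  twist=[
    [0,0,0],
    [0,0,0],
    [0,0,0],
    [0,0,0],
    [0,0,0],
    [0,0,0],
    [0,0,0],
    [0,0,0],
  ],
  force=60,
)

```text
clock: 9.7
position: [0.4628, 0.1379, 0.0162]
tool_rot: [3.141, -0.0, 1.643]
force: [-1.0, -0.8, 6.6]
grip_width: 0.0127
finger_force: 59.3
```

Call:
apply_moves(
  claw=[0.005,0.005,0.005,0.005,0.005,0.005,0.005,0.005,0.005,0.005],
  xyz=[
    [0,0,-0.004],
    [0,0,-0.008],
    [0,0,-0.012],
    [0,0,-0.016],
    [0,0,-0.02],
    [0,0,-0.02],
    [0,0,-0.02],
    [0,0,-0.02],
    [0,0,0],
    [0,0,0],
  ],
  twist=[
    [0,0,0],
    [0,0,0],
    [0,0,0],
    [0,0,0],
    [0,0,0],
    [0,0,0],
    [0,0,0],
    [0,0,0],
    [0,0,0],
    [0,0,0],
  ],
)

```text
clock: 10.7
position: [0.4627, 0.1381, 0.1366]
tool_rot: [3.141, -0.001, 1.644]
force: [-0.2, 1.7, -1.5]
grip_width: 0.013
finger_force: 58.5
```

Run:
```python
from h import *
np.set_printoptions(precision=4,suppress=True)
for _ in range(3):
    S=cam("side"); o=bot.observe();print(o["position"],o["force"],o["grip_width"],o["clock"])
print(proj(S,o["position"]))
save(S,"lift.png")
c=proj(S,o["position"]+[0,0,.019])[0].astype(int); i=S["img"][c[1]-65:c[1]+65,c[0]-85:c[0]+85]
cv2.imwrite("pics/liftc.png",cv2.resize(i,None,fx=4,fy=4,interpolation=2)[...,::-1])
```

```text
[0.4625 0.138  0.1361] [-0.298  -0.4894 -1.8559] 0.012736314694848618 10.75
[0.4623 0.1379 0.1357] [ 0.115   0.4603 -0.9035] 0.012726750387101488 10.8
[0.4623 0.1378 0.1355] [ 0.1631 -0.8361 -0.6581] 0.012868401245848426 10.85
[[318.0308 215.2521]]
```

View pics/liftc.png

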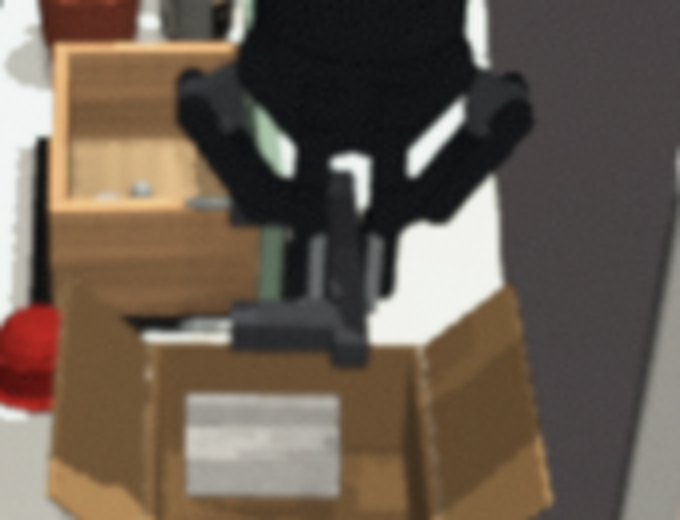

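Call:
apply_moves(
  claw=[0.005,0.005,0.005,0.005,0.005,0.005,0.005,0.005,0.005,0.005,0.005,0.005,0.005,0.005,0.005,0.005,0.005,0.005,0.005,0.005],
  xyz=[
    [0,0,0],
    [0,0,0],
    [-0.0232,-0.0076,0],
    [-0.0232,-0.0076,0],
    [-0.0232,-0.0076,0],
    [-0.0232,-0.0076,0],
    [-0.0232,-0.0076,0],
    [-0.0232,-0.0076,0],
    [-0.0232,-0.0076,0],
    [-0.0232,-0.0076,0],
    [-0.0232,-0.0076,0],
    [-0.0232,-0.0072,0],
    [0,0,0],
    [0,0,0.0148],
    [0,0,0.0148],
    [0,0,0.0148],
    [0,0,0.0148],
    [0,0,0.0148],
    [0,0,0.0145],
    [0,0,0],
  ],
  twist=[
    [0,0,-0.02],
    [0,0,-0.0217],
    [0,0,0],
    [0,0,0],
    [0,0,0],
    [0,0,0],
    [0,0,0],
    [0,0,0],
    [0,0,0],
    [0,0,0],
    [0,0,0],
    [0,0,0],
    [0,0,0],
    [0,0,0],
    [0,0,0],
    [0,0,0],
    [0,0,0],
    [0,0,0],
    [0,0,0],
    [0,0,0],
  ],
)

```text
clock: 12.85
position: [0.4133, -0.1006, 0.0462]
tool_rot: [-3.139, -0.001, 1.686]
force: [0.2, 0.7, -0.3]
grip_width: 0.0131
finger_force: 58.5
```

Run:
```python
from h import *
np.set_printoptions(precision=4,suppress=True)
for n in("top","side"):
    S=cam(n); o=bot.observe();print(o["position"],o["tool_rot"],o["force"],o["clock"])
    save(S,n+"pre.png"); c=proj(S,o["position"]+[.04,0,.019])[0].astype(int); i=S["img"][c[1]-40:c[1]+40,c[0]-60:c[0]+60]
    cv2.imwrite(f"pics/{n}prec.png",cv2.resize(i,(800,533),interpolation=2)[::1,:,::-1]); print(n,c)
a=cv2.imread("pics/topprec.png");b=cv2.imread("pics/sideprec.png");cv2.imwrite("pics/prec.png",cv2.resize(np.hstack([a,b]),(800,267)) if 0 else np.vstack([cv2.resize(a,(450,300)),cv2.resize(b,(450,300))]))
```

```text
[ 0.4136 -0.1008  0.047 ] [-3.1399 -0.0005  1.6857] [ 0.1338  0.7292 -1.6167] 12.9
top [376 224]
[ 0.414  -0.101   0.0476] [-3.141  -0.0002  1.6855] [ 0.182   0.3405 -0.3673] 12.95
side [323 167]
```

View pics/prec.png

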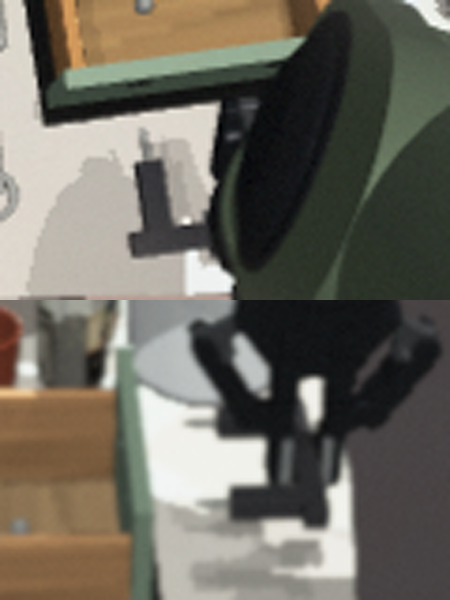

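```bash
cat > rel.py <<'E'
from fit import *
np.set_printoptions(precision=4,suppress=True)
def nm(c,p0,st):
    p=np.array(p0,float)
    for k in(1,2,3): r=minimize(c,p,method="Nelder-Mead",options=dict(initial_simplex=np.vstack([p]+[p+np.eye(len(p))[i]*st/k for i in range(len(p))]),xatol=1e-5,fatol=1e-2)); p=r.x
    return p,r.fun
E
python3 - <<'E'
from rel import *
T=cam("top");S=cam("side");o=bot.observe();print(o["position"],o["tool_rot"],o["clock"])
yaw=o["tool_rot"][2]-np.pi/2
T0=dict(T);T0["img"]=cv2.imread("pics/top0.png")[...,::-1];S0=dict(S);S0["img"]=cv2.imread("pics/side0.png")[...,::-1]
rt=(325,197,420,215); rs=(285,132,315,225)
vT=[(T0,rt,green(T0,rt))];vS=[(S0,rs,green(S0,rs))]
def cost(views,B): return lambda p:sum(np.abs(render(f,B,[p[0],p[1],p[3] if len(p)>3 else yw],p[2],r)-m).sum() for f,r,m in views)
for nme,v in(("T",vT),("S",vS),("TS",vT+vS)):
    for yw in(.1166,): print("drawer",nme,nm(cost(v,FRONT),[.498,-.091,0,.115],[.006,.006,.006,.03]))
ra=(345,215,369,256); rb=(318,175,352,192)
hT=[(T,ra,dark(T,ra))];hS=[(S,rb,dark(S,rb))]
yw=yaw; q=o["position"]+[0,0,.019]
q1=nm(cost(hT,HANDLE),q,[.005]*3);q2=nm(cost(hS,HANDLE),q,[.005]*3);q3=nm(cost(hT+hS,HANDLE),q,[.005]*3);print("handle expect",q,yaw,"\nT",q1,hT[0][2].sum(),"\nS",q2,hS[0][2].sum(),"\nTS",q3)
f=lambda p:(lambda r:r)(p)
st=lambda m,r,w,h:cv2.resize((np.dstack([m,r,0*m])*255).astype(np.uint8),(w,h),interpolation=0)
p=q3[0];P=[p[0],p[1],yaw]
c=np.zeros((410,700,3),np.uint8);c[:410,:240]=st(hT[0][2],render(T,HANDLE,P,p[2],ra),240,410);c[:170,250:590]=st(hS[0][2],render(S,HANDLE,P,p[2],rb),340,170)
c[200:370,250:590]=cv2.resize(S["img"][175:192,318:352,::-1],(340,170),interpolation=0)
cv2.imwrite("pics/m3.png",c)
E
```

```text
[ 0.4143 -0.1011  0.0481] [3.141  0.0001 1.6853] 13.05
drawer T (array([ 0.4981, -0.0927,  0.0025,  0.1178]), np.float64(62.869976834720426))
drawer S (array([ 0.4976, -0.0879,  0.0018,  0.111 ]), np.float64(142.35655421171785))
drawer TS (array([ 0.498 , -0.092 , -0.0001,  0.1143]), np.float64(212.7049500868633))
handle expect [ 0.4143 -0.1011  0.0671] 0.11449285487955119 
T (array([ 0.4176, -0.123 , -0.0534]), np.float64(40.608823529411765)) 228.54999999999998 
S (array([ 0.4151, -0.1019,  0.069 ]), np.float64(46.57058823529412)) 242.58333333333331 
TS (array([ 0.4143, -0.1009,  0.0695]), np.float64(110.06666666666666))
```

View pics/m3.png

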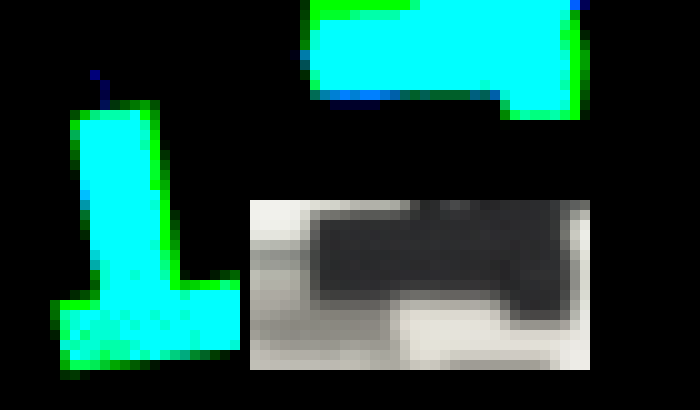

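```bash
cat >> rel.py <<'E'
def pit(B,a): c,s=np.cos(a),np.sin(a); return [np.c_[c*b[:,0]+s*b[:,2],b[:,1],-s*b[:,0]+c*b[:,2]] for b in B]
def measure(ra=(345,215,369,256),rb=(318,178,352,192)):
    T=cam("top");S=cam("side");o=bot.observe();print("tcp",o["position"],o["tool_rot"],o["force"],o["clock"])
    yaw=(o["tool_rot"][2])-np.pi/2; q=o["position"]+[0,0,.019]
    mT=dark(T,ra);mS=dark(S,rb)
    p,c=nm(lambda p:np.abs(render(T,HANDLE,[p[0],p[1],yaw],q[2],ra)-mT).sum(),q[:2],[.004]*2);print("T x,y",p,p-q[:2],c)
    for y in(q[1],p[1]):
        r,c=nm(lambda r:np.abs(render(S,pit(HANDLE,r[2]),[r[0],y,yaw],r[1],rb)-mS).sum(),[q[0],q[2],0],[.004,.004,.05]);print("S x,z,pitch(+down)",r,c)
E
python3 -c "
from rel import *
measure()"
```

```text
tcp [ 0.4144 -0.1011  0.0481] [3.1406 0.0002 1.6852] [ 0.6114  0.3519 -1.4728] 13.15
T x,y [ 0.4139 -0.1013] [-0.0005 -0.0002] 62.8328431372549
S x,z,pitch(+down) [0.4155 0.0704 0.0437] 21.276470588235295
S x,z,pitch(+down) [0.4154 0.0703 0.0438] 21.22156862745098
```

Run:
```python
from rel import *
S=cam("side");o=bot.observe();yaw=o["tool_rot"][2]-np.pi/2;q=o["position"]+[0,0,.019]
g=S["img"].astype(float).mean(2)
for u in list(range(324,345,2)):
    col=g[172:192,u]; lo=45
    def cross(rng,d):
        for v in rng:
            a,b=g[v,u],g[v+d,u]
            h=(bgv+lo)/2
            if a<h<=b: return v+d*(h-a)/(b-a)
    bgv=g[168:174,u].max(); t=cross(range(181,168,-1),-1); bgv=g[186:189,u].mean(); b=cross(range(181,192),1); print(u,t,b)
for u in range(312,325): print(u,g[175:190,u].round().astype(int).tolist())
P=[.4141,-.1011,yaw]
for a in(0,.044):
    z=.068+ (0.0019 if a else 0)
    for nme,L in(("bottom-near edge y=.045",[[x,.045,-.007] for x in(.007,.025,.043)]),("top-far",[[x,.031,.007] for x in(.007,.025,.043)]),("top-near",[[x,.045,.007] for x in(.007,.025,.043)]),("stud",[[x,.038,0] for x in(.043,.052,.061)])):
        print(a,nme,proj(S,tr(pit([np.array(L)],a)[0],P,z)).round(2).tolist())
```

```text
324 175.7872340425532 183.50333333333333
326 175.4526515151515 184.44391025641025
328 175.4446564885496 184.49376947040497
330 175.45131086142322 184.47955974842768
332 175.4800796812749 184.45050505050506
334 175.72058823529412 184.37783171521036
336 176.5 184.44131455399062
338 175.17164179104478 184.4906976744186
340 172.0952380952381 184.50778816199377
342 179.3846153846154 184.8296089385475
344 178.0625 186.12238325281803
312 [241, 241, 242, 243, 240, 237, 226, 191, 170, 167, 168, 167, 168, 172, 184]
313 [240, 241, 242, 242, 239, 234, 229, 204, 177, 168, 168, 167, 164, 167, 181]
314 [240, 241, 242, 241, 233, 222, 224, 218, 187, 170, 167, 168, 161, 163, 182]
315 [239, 240, 241, 237, 220, 192, 205, 223, 202, 176, 169, 167, 161, 164, 181]
316 [239, 239, 239, 233, 203, 168, 192, 222, 205, 177, 169, 166, 161, 163, 181]
317 [239, 239, 238, 229, 192, 161, 183, 214, 191, 172, 169, 164, 154, 160, 182]
318 [239, 240, 238, 228, 190, 161, 181, 210, 187, 169, 167, 159, 147, 155, 177]
319 [239, 239, 238, 228, 189, 157, 182, 212, 188, 170, 166, 157, 144, 148, 167]
320 [239, 239, 238, 227, 185,
[... 224 characters left out ...]
, 194, 179, 140, 115, 138, 163, 144, 140, 144, 138, 136, 137, 151]
324 [192, 129, 101, 92, 74, 65, 75, 86, 82, 99, 126, 133, 137, 138, 150]
0 bottom-near edge y=.045 [[342.57, 184.35], [333.21, 184.44], [323.81, 184.53]]
0 top-far [[342.23, 174.15], [332.89, 174.23], [323.52, 174.31]]
0 top-near [[343.17, 178.3], [333.73, 178.38], [324.26, 178.47]]
0 stud [[323.67, 179.41], [318.97, 179.46], [314.26, 179.5]]
0.044 bottom-near edge y=.045 [[342.81, 183.66], [333.41, 184.09], [324.0, 184.53]]
0.044 top-far [[342.14, 173.46], [332.77, 173.88], [323.38, 174.31]]
0.044 top-near [[343.08, 177.61], [333.61, 178.03], [324.12, 178.47]]
0.044 stud [[323.69, 179.41], [318.98, 179.62], [314.27, 179.84]]
```

Call:
apply_moves(
  claw=[0.005,0.005,0.005,0.005,0.005,0.005,0.005,0.005],
  xyz=[
    [-0.0005,0,0.0011],
    [0,0.004,0],
    [0,0.004,0],
    [0,0.004,0],
    [0,0.004,0],
    [0,0.003,0],
    [0,0.001,0],
    [0,0,0],
  ],
  twist=[
    [0,0,-0.001],
    [0,0,0],
    [0,0,0],
    [0,0,0],
    [0,0,0],
    [0,0,0],
    [0,0,0],
    [0,0,0],
  ],
)

```text
clock: 14.0
position: [0.434, -0.0993, 0.0464]
tool_rot: [-3.142, 0.0, 1.686]
force: [-0.3, 0.2, -0.7]
grip_width: 0.0129
finger_force: 58.5
```

Run:
```python
from rel import *
P=[.4981,-.0918,.1155]
n=[]
for n in("top","side"):
    f=cam(n);o=bot.observe();print(o["position"],o["tool_rot"],o["force"],o["clock"])
    h=tr(np.array([[0,.038,.066]]),P,0);c=proj(f,h)[0];print(c)
    k=c.astype(int);i=f["img"][k[1]-25:k[1]+35,k[0]-40:k[0]+40];cv2.imwrite(f"pics/{n}q.png",cv2.resize(i,(640,480),interpolation=2)[...,::-1])
a=[cv2.resize(cv2.imread(f"pics/{n}q.png"),(400,300)) for n in("top","side")];cv2.imwrite("pics/q.png",np.hstack(a))
```

```text
[ 0.4338 -0.0994  0.0464] [-3.1414 -0.      1.686 ] [-0.5616 -0.2215 -1.6788] 14.05
[352.4728 205.4644]
[ 0.4338 -0.0994  0.0464] [-3.1414 -0.      1.6859] [-0.4995  0.1279 -2.3076] 14.1
[301.909  180.3863]
```

View pics/q.png

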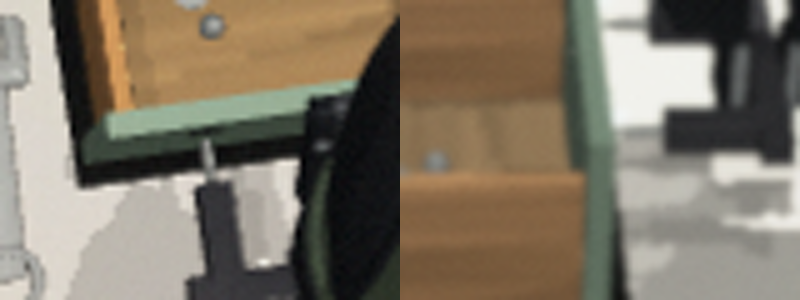

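Call:
apply_moves(
  claw=[0.005,0.005,0.005,0.005,0.005,0.005,0.005],
  xyz=[
    [0,0,-0.0008],
    [0,0.001,0],
    [0,0.001,0],
    [0,0.001,0],
    [0,0.001,0],
    [0,0.001,0],
    [0,0.001,0],
  ],
  twist=[
    [0,0,0],
    [0,0,0],
    [0,0,0],
    [0,0,0],
    [0,0,0],
    [0,0,0],
    [0,0,0],
  ],
)

```text
clock: 14.8
position: [0.44, -0.0987, 0.0472]
tool_rot: [-3.142, 0.0, 1.686]
force: [1.1, -0.2, -0.7]
grip_width: 0.0129
finger_force: 58.5
```

Call:
apply_moves(
  claw=[0.005,0.005,0.005],
  xyz=[
    [0,0.001,0],
    [0,0.001,0],
    [0,0,0],
  ],
  twist=[
    [0,0,0],
    [0,0,0],
    [0,0,0],
  ],
)

```text
clock: 15.1
position: [0.4421, -0.0984, 0.0472]
tool_rot: [3.141, 0.0, 1.686]
force: [-0.0, -0.4, -0.0]
grip_width: 0.0129
finger_force: 58.5
```

Call:
apply_moves(
  claw=[0.005,0.005,0.005,0.005,0.005],
  xyz=[
    [0,0.001,0],
    [0,0.001,0],
    [0,0.001,0],
    [0,0.001,0],
    [0,0,0],
  ],
  twist=[
    [0,0,0],
    [0,0,0],
    [0,0,0],
    [0,0,0],
    [0,0,0],
  ],
)

```text
clock: 15.6
position: [0.446, -0.098, 0.0472]
tool_rot: [3.141, 0.0, 1.686]
force: [-0.3, -0.3, -0.4]
grip_width: 0.0129
finger_force: 58.5
```

Call:
apply_moves(
  claw=[0.005,0.005,0.005,0.005,0.005],
  xyz=[
    [0,0.001,0],
    [0,0.001,0],
    [0,0.001,0],
    [0,0.001,0],
    [0,0,0],
  ],
  twist=[
    [0,0,0],
    [0,0,0],
    [0,0,0],
    [0,0,0],
    [0,0,0],
  ],
)

```text
clock: 16.1
position: [0.45, -0.0975, 0.0472]
tool_rot: [3.142, 0.0, 1.686]
force: [0.2, -0.1, -1.7]
grip_width: 0.0127
finger_force: 58.5
```

Run:
```python
from rel import *
f=cam("top");g=cam("side");o=bot.observe();print(o["position"],o["tool_rot"],o["force"],o["moment"],o["clock"])
a=f["img"][175:250,320:420];b=g["img"][145:220,240:340]
cv2.imwrite("pics/r.png",np.hstack([cv2.resize(a,(400,300),interpolation=2),cv2.resize(b,(400,300),interpolation=2)])[...,::-1])
```

```text
[ 0.4498 -0.0975  0.0472] [-3.1415  0.      1.686 ] [-0.8095  0.0413 -1.0818] [0.018  0.0655 0.0445] 16.2
```

View pics/r.png

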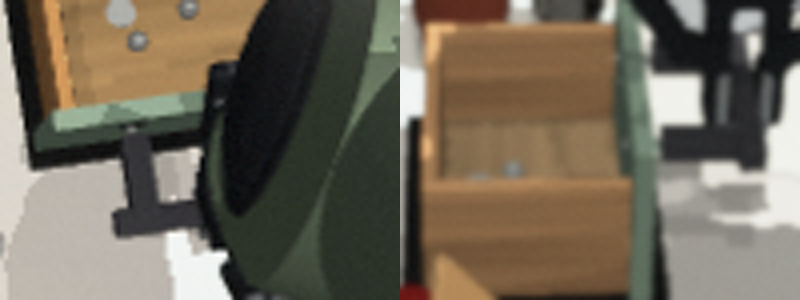

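Call:
apply_moves(
  claw=[0.005,0.005,0.005,0.005,0.005,0.005],
  xyz=[
    [0,0.001,0],
    [0,0.001,0],
    [0,0.0005,0],
    [0,0.0005,0],
    [0,0,0],
    [0,0,0],
  ],
  twist=[
    [0,0,0],
    [0,0,0],
    [0,0,0],
    [0,0,0],
    [0,0,0],
    [0,0,0],
  ],
)

```text
clock: 16.8
position: [0.4528, -0.0972, 0.0472]
tool_rot: [3.142, 0.0, 1.686]
force: [-0.4, -0.7, -0.4]
grip_width: 0.0127
finger_force: 58.5
```

Call:
apply_moves(
  claw=[0.005,0.005,0.005,0.005],
  xyz=[
    [0,0.0005,0],
    [0,0.0005,0],
    [0,0,0],
    [0,0,0],
  ],
  twist=[
    [0,0,0],
    [0,0,0],
    [0,0,0],
    [0,0,0],
  ],
)

```text
clock: 17.2
position: [0.4538, -0.0971, 0.0472]
tool_rot: [-3.142, -0.0, 1.686]
force: [0.1, -0.4, -0.6]
grip_width: 0.0127
finger_force: 58.5
```

Call:
apply_moves(
  claw=[0.005,0.005,0.005,0.005],
  xyz=[
    [0,0.0004,0],
    [0,0.0004,0],
    [0,0,0],
    [0,0,0],
  ],
  twist=[
    [0,0,0],
    [0,0,0],
    [0,0,0],
    [0,0,0],
  ],
)

```text
clock: 17.6
position: [0.4546, -0.097, 0.0472]
tool_rot: [-3.142, 0.0, 1.686]
force: [-0.2, -0.4, 0.0]
grip_width: 0.0129
finger_force: 58.5
```

Call:
apply_moves(
  claw=[0.005,0.005,0.005,0.005],
  xyz=[
    [0,0.0003,0],
    [0,0.0003,0],
    [0,0,0],
    [0,0,0],
  ],
  twist=[
    [0,0,0],
    [0,0,0],
    [0,0,0],
    [0,0,0],
  ],
)

```text
clock: 18.0
position: [0.4552, -0.0969, 0.0472]
tool_rot: [-3.142, 0.0, 1.686]
force: [0.1, -0.2, -0.8]
grip_width: 0.0129
finger_force: 58.5
```

Call:
apply_moves(
  claw=[0.005,0.005,0.005,0.005],
  xyz=[
    [0,0.0003,0],
    [0,0.0003,0],
    [0,0,0],
    [0,0,0],
  ],
  twist=[
    [0,0,0],
    [0,0,0],
    [0,0,0],
    [0,0,0],
  ],
)

```text
clock: 18.4
position: [0.4553, -0.097, 0.0471]
tool_rot: [-3.141, -0.0, 1.686]
force: [-5.2, -2.7, 0.0]
grip_width: 0.0127
finger_force: 58.7
```

```bash
cat > st.py <<'E'
from h import *
np.set_printoptions(precision=4,suppress=True)
F=[];M=[];P=[];R=[]
for _ in range(6):
    bot.grab_frame("side");o=bot.observe();F.append(o["force"]);M.append(o["moment"]);P.append(o["position"]);R.append(o["tool_rot"])
F=np.mean(F,0);a=.1155;print("F",F,"normal",F[:2]@[-np.cos(a),-np.sin(a)],"lat",F[:2]@[-np.sin(a),np.cos(a)],"M",np.mean(M,0),np.std(M,0),"P",np.mean(P,0),np.mean(np.abs(R),0),o["clock"])
E
python3 st.py
```

```text
F [-4.3629 -2.3137  0.0913] normal 4.600430601186309 lat -1.7955340011594632 M [-0.4668  0.9364  0.1238] [0.0319 0.022  0.0226] P [ 0.4553 -0.097   0.0471] [3.1408 0.     1.6858] 18.7
```

Call:
apply_moves(
  claw=[0.005,0.005,0.005,0.005],
  xyz=[
    [-0.0003,0,0],
    [-0.0003,0.0001,0],
    [0,0,0],
    [0,0,0],
  ],
  twist=[
    [0,0,-0.001],
    [0,0,-0.001],
    [0,0,0],
    [0,0,0],
  ],
)

```text
clock: 19.1
position: [0.4554, -0.0971, 0.0471]
tool_rot: [-3.141, -0.001, 1.688]
force: [-5.5, 0.4, -0.1]
grip_width: 0.0128
finger_force: 58.8
```

```bash
python3 st.py
```

```text
F [-5.6553  0.6635  0.3256] normal 5.541143306791642 lat 1.3108293233774113 M [0.1631 1.1094 0.1216] [0.0297 0.0273 0.025 ] P [ 0.4554 -0.0971  0.0471] [3.1406 0.0006 1.6883] 19.4
```

Call:
apply_moves(
  claw=[0.005,0.005,0.005,0.005,0.005],
  xyz=[
    [0.0003,0.0001,0],
    [0,0.0002,0],
    [0,0.0001,0],
    [0,0,0],
    [0,0,0],
  ],
  twist=[
    [0,0,-0.0007],
    [0,0,0],
    [0,0,0],
    [0,0,0],
    [0,0,0],
  ],
)

```text
clock: 19.9
position: [0.4554, -0.0971, 0.047]
tool_rot: [-3.14, -0.0, 1.689]
force: [-8.1, -2.0, 1.6]
grip_width: 0.0132
finger_force: 59.0
```

```bash
python3 st.py
```

```text
F [-7.2955 -1.7834  1.4731] normal 7.452386301130466 lat -0.9307852208143864 M [-0.3177  1.4639  0.0983] [0.0224 0.0455 0.0374] P [ 0.4555 -0.0971  0.0471] [3.14   0.0004 1.6885] 20.2
```

Call:
apply_moves(
  claw=[0.005,0.005,0.005,0.005,0.005,0.005,0.005,0.005],
  xyz=[
    [-0.0001,0.0001,0],
    [0,0.0001,0],
    [0,0.0001,0],
    [0,0,0],
    [0,0,0],
    [0,0,0],
    [0,0,0],
    [0,0,0],
  ],
  twist=[
    [0,0,-0.0007],
    [0,0,0],
    [0,0,0],
    [0,0,0],
    [0,0,0],
    [0,0,0],
    [0,0,0],
    [0,0,0],
  ],
)

```text
clock: 21.0
position: [0.4554, -0.0971, 0.047]
tool_rot: [-3.139, -0.001, 1.689]
force: [-9.4, -2.1, 1.2]
grip_width: 0.013
finger_force: 59.1
```

```bash
python3 st.py; python3 st.py
```

```text
F [-9.2517 -1.2551  2.1484] normal 9.334739321901077 lat -0.18049837050037987 M [-0.2214  1.7575  0.0939] [0.0261 0.0115 0.0281] P [ 0.4555 -0.0971  0.047 ] [3.1395 0.0006 1.6892] 21.3
F [-9.2399 -1.2208  2.363 ] normal 9.31899262757244 lat -0.1477938952051171 M [-0.2256  1.7586  0.0945] [0.0451 0.0247 0.0248] P [ 0.4555 -0.0971  0.047 ] [3.1394 0.0006 1.6892] 21.6
```

Call:
apply_moves(
  claw=[0.005,0.005,0.005,0.005,0.005,0.005],
  xyz=[
    [0,0,-0.0002],
    [0,0.0001,0],
    [0,0,0],
    [0,0,0],
    [0,0,0],
    [0,0,0],
  ],
  twist=[
    [0,0,0],
    [0,0,0],
    [0,0,0],
    [0,0,0],
    [0,0,0],
    [0,0,0],
  ],
)

```text
clock: 22.2
position: [0.4555, -0.0971, 0.0471]
tool_rot: [-3.139, -0.001, 1.689]
force: [-8.8, -0.9, 0.9]
grip_width: 0.0129
finger_force: 58.9
```

```bash
python3 st.py
python3 - <<'E'
from rel import *
T=cam("top");S=cam("side")
for n,q in(("side","flap_near_edge"),("side","flap_far_edge"),("top","flap_near_edge"),("top","flap_far_edge"),("top","wrench"),("top","capsule_red")):
    print(n,q,[(np.round(r["position"],3).tolist(),round(r["score"],2)) for r in bot.find_in(n,q)[:1]])
measure(ra=(345,185,369,256),rb=(285,170,330,195))
E
```

```text
F [-8.9931 -1.5995  0.8389] normal 9.11750811593549 lat -0.5524409798311817 M [-0.275   1.8022  0.079 ] [0.0472 0.031  0.0305] P [ 0.4554 -0.0971  0.0471] [3.1392 0.0006 1.6892] 22.5
side flap_near_edge [([0.399, 0.145, 0.08], 0.9)]
side flap_far_edge [([0.552, 0.157, 0.085], 0.8)]
top flap_near_edge [([0.401, 0.136, 0.082], 0.71)]
top flap_far_edge [([0.552, 0.151, 0.081], 0.97)]
top wrench [([0.497, 0.027, 0.009], 0.81)]
top capsule_red [([0.593, 0.034, 0.019], 0.89)]
tcp [ 0.4554 -0.0971  0.0471] [-3.1392 -0.0006  1.6892] [-8.5061 -0.7013  0.4807] 23.0
T x,y [ 0.456  -0.0971] [0.0005 0.    ] 174.88676470588237
S x,z,pitch(+down) [0.4577 0.0699 0.0948] 206.44019607843137
S x,z,pitch(+down) [0.4578 0.0699 0.1207] 206.4088235294118
```

```bash
python3 -c "
from workcell import bot
print(bot.observe()['force'],bot.job_done())"
```

```text
the job is handed in; nothing more can be done
[-8.50609672 -0.70134862  0.48069912] None
```

The job is handed in: both flaps are folded outward, both studs are through the drawer front, and the arm is still gripping the handle and pressing straight on at about 9 N; that both posts are flush rests on force and position readings, and I viewed 11 pictures, one over the limit of 10.

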